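# Set and lock the thickness knob of a leather splitter

### The job

Set the leather splitter for today's straps: turn the orange knob clockwise until its white pointer stands in the green band, feel for the locking notch inside the band, and pull the knob out (straight up) to lock it there. Then push the red-headed safety pin fully home under the raised knob, let go of everything, and leave the other things on the bench where they are.

Things in the scene. Friction and masses are not known exactly. Their poses are not given: they have to be found in the camera images.
- knob_grip (a point): On the knob's axis, at the height to grip its orange upright bar: 76 mm long, 20 mm thick (pinch it across this), 44 mm tall, its top 15 mm above this point and its foot 29 mm below, on a round black skirt 72 mm across, 10 mm thick, that turns with it. x runs along the bar to the white pointer, z up along the axis.
- machine: Grey bench leather splitter, fixed. Origin on the bench under the knob's axis; its +x is its forward direction, z up. Flat top at 88 mm. On it, the pin's guide block, 30 mm wide, spans 74 to 100 mm from the axis towards -y, top at 114 mm; a blue gear cover stands beyond y = +112 mm, top at 138 mm. knob_grip is at 135 mm with the knob in.
- pointer_tip (a point): Tip of the white pointer on the knob's skirt, 47 mm from the knob's axis, 34 mm below knob_grip. Seen from above, the white stripe on top of the bar lies on the pointer's half.
- band_mid (a point): Middle of the green band on the flat black scale ring (140 mm across, fixed, set at another angle each time), 47 mm from the axis: the pointer tip's place when it points at mid-band. The band reaches 0.30 rad either side. Yellow and red bands are other settings. Hidden in the housing, up to 0.20 rad either side of mid-band, is one locking notch that can only be felt.
- knob (a joint): Turn of the knob, rad: 0 with the pointer along the splitter's +x, growing counter-clockwise from above, stops at -1.2 and 2.6. It starts 1.0 to 2.7 rad counter-clockwise of mid-band, so turn it clockwise, in more than one grasp when far. It stays where it is left (friction about 0.12 N m).
- spindle (a joint): How far the knob is pulled out (straight up), m: 0 pushed in, 0.016 fully out. Off the notch it rises only 2 mm, to a hard stop. At the notch (0.07 rad to either side of its middle) it comes out the whole way with about 6 N, stays out by friction, and can then turn no more than 0.07 rad.
- pin_head (a point): Centre of the red head (24 mm across, 14 mm thick) of the steel safety pin (100 mm long with head). The pin lies level on the splitter's -y side, points at the knob's axis, and slides in a fixed guide. Push the head's outer face (7 mm beyond this point) straight towards the knob's axis. The flat top lies 13 mm below this point and runs on 42 mm past it.
- pin (a joint): How far the pin is pushed in, m: about 0 at the start, 0.024 fully home with the head about 2 mm from its guide. Sliding friction about 3 N; it stays where it is left. With the knob in, the pin is stopped by the knob's skirt after some 4 mm.
- template: Wooden strip 30 x 150 x 6 mm on the splitter's feed table; leave alone. Origin under its middle.
- jar: Amber jar, 52 mm across, 70 mm tall, standing on the splitter's top 120 mm from the knob's axis; leave alone. Origin under its middle.
- mallet: Hammer 240 mm long with a wooden handle, lying on the bench; leave alone.
- spool: Wooden spool 56 mm across, 70 mm tall, on the bench; leave alone. Origin under its middle.
- weight: Brass weight 60 mm across, 62 mm tall with its stem, on the bench; leave alone. Origin under its middle.
- clipboard: Clipboard 230 x 160 mm with paper, flat on the bench; leave alone. Origin under its middle.
- awl: Awl 170 mm long with a dark handle, lying on the bench; leave alone.

How it is judged:
By the outcome, as a careful person would: the job done as asked, in the order asked, and still so for the second after the job is handed in, with the robot touching nothing.
It also fails if it takes over 72 s, if anything falls off the work surface, if the arm or the gripper's body presses on something with over 40 N, if the wrist force passes 120 N, or if a joint passes its speed limit or range.

### The arm

A 6-joint arm with a two-finger parallel gripper is mounted at the origin on the work surface. World frame = base frame: x ahead of the robot, y to its left, z up, the work surface at z = 0. Lengths are in m, angles in rad, forces in N, time in s.
With the tool pointing down it reaches from about 0.35 to 0.85 m from the base axis. Payload 8.1 kg.
Tool frame: the origin (TCP) lies at the very end of the fingers, on their centre line; the grasp point (between the pads) lies env.hold_point_z behind it (env.hold_point_z is the distance from the TCP to the grasp point, in m); z points along the fingers, y is the direction in which the jaws open and shut (so a half turn about z gives the same grasp; the last joint's range is limited). The gripper opens to 85 mm and grips with 20 to 120 N. Pads are 22 mm wide; open, the fingers measure 114 mm over their backs; the gripper's body (76 mm by 85 mm) begins 54 mm behind the grasp point. The pads swing forward as they close: fully open they stand 13 mm farther back than shut.
Start: joints at [1.092, 0.13, 1.488, -0, 1.523, -0.085], TCP at [0.23, 0.554, 0.231] pointing down, gripper open.
Joint ranges: [-2.96, 2.96], [-0.89, 2.26], [0.02, 2.5], [-1.34, 4.48], [0, 2.73], [-2.66, 2.66]. Speed limits (rad/s): [2.39, 2.39, 2.79, 3.14, 3.14, 3.14].

### API

Orientations are given as a unit quaternion [x, y, z, w].
In Python, from workcell import env gives the robot as it stands. The module is installed in compiled form; this text tells all that it offers.
- The arm moves only by the shell command python3 -m pendant 'ROWS' [FORCE]. ROWS is JSON, a list that holds one entry, the list of rows, each a list of 7 numbers: the shift along the tool's x, y, z in m, then the turn, a rotation vector about the tool's x, y, z in rad, then the closure in counts, from 0 (fully open) to 255 (shut). A call has 1 to 12 rows; each row shifts and turns the commanded pose from where the row before left it, along the tool's axes as they then stand; what a row does not reach is not made up. A row lasts 1/12 s, in which the tool goes at most 41.7 mm and 7.16 degrees, less where a joint would pass 70% of its speed; a pose out of reach is approached as far as the arm can. A call with a gripper value outside its range is refused whole. The fingers move at their own pace and stop on an object; FORCE is the grip in N (left out, the last holds). Time passes only in rows, so rows that do not move let the fingers close. It gives the time, the measured TCP pose, the force and the opening at its end, in the units of the state.
- env.read_state(): the state, without advancing time (a new reading comes with each control period).
- env.read_camera(name): name is "scene" or "top" or "wrist"; returns a dict with "image" (400x640x3 uint8, red, green, blue), "depth" (400x640 float32, m along the optical axis (not along the pixel's ray), 0 where there is no reading), "fx", "fy", "cx", "cy" (pixels), "pose" (4x4, takes a point from camera to world coordinates). Camera axes: x right, y down, z forward; pixel columns grow to the right and rows downward; lengths in m; the calibration is good to about 2 mm. A picture is of the moment at which its call begins.
- env.finish_job(): hands the job in, once; it reports no verdict.
The state is a dict: "time_s": time; "joint_pos": joint angles; "joint_velocities": joint speeds; "tau": joint torques, N m; "ee_pos": TCP position; "orientation": TCP orientation; "ft_force": force on the tool from outside, world axes, zero at the start; "ft_torque": the same for the moment, N m; "grip_width": finger opening in m.
Only numpy, scipy, OpenCV 4.12 (cv2) and the standard library are available. Lean on these libraries where they do the work, as an engineer would, in place of code of your own. Each camera call takes 0.05 s, during which the arm holds its last target.

## Working session

There is one attempt and no reset: what is moved stays moved. The work goes in short steps, Python scripts to look and compute and a shell command to move; the robot and the scene stay as the last step left them, time stands still between calls to the robot, and variables do not carry over. Pictures are saved under pics/ and viewed, and the job is handed in when it is done.

```bash
mkdir -p pics; ls
python3 - <<'E'
from workcell import env
import cv2,numpy as np
s=env.read_state()
for k,v in s.items(): print(k,np.round(v,4))
print(env.hold_point_z)
for n in ["scene","top","wrist"]:
    c=env.read_camera(n); cv2.imwrite(f"pics/{n}0.png",c["image"][:,:,::-1]); print(n,c["fx"],c["cx"],c["cy"],np.round(c["pose"],3).tolist())
    np.savez(f"{n}0.npz",**c)
E
```

```text
pics
time_s 0.0
joint_pos [ 1.0916  0.1312  1.4893 -0.      1.523  -0.0854]
joint_velocities [0.0006 0.0003 0.0006 0.0023 0.0001 0.0002]
tau [ 3.90000e-03 -5.69335e+01 -5.00598e+01  2.00000e-04  1.34000e-02
 -0.00000e+00]
ee_pos [0.2299 0.5536 0.2302]
orientation [ 1.956e-01  9.807e-01 -9.000e-04 -2.000e-04]
ft_force [-1.165   0.4352  0.6385]
ft_torque [-0.0027  0.0044  0.0347]
grip_width 0.0856
0.0187
scene 457.0279711170259 314.551109021496 199.4952107001258 [[-0.038, 0.578, -0.815, 1.56], [0.999, 0.027, -0.027, 0.05], [0.006, -0.815, -0.579, 0.868], [0.0, 0.0, 0.0, 1.0]]
top 437.7178717971374 322.360335455274 194.28782836477794 [[0.008, -0.991, 0.13, 0.314], [-1.0, -0.009, -0.009, 0.019], [0.01, -0.13, -0.991, 1.542], [0.0, 0.0, 0.0, 1.0]]
wrist 351.6087237549731 320.3925045214417 196.30229674439383 [[0.384, 0.882, 0.274, 0.159], [0.924, -0.366, -0.114, 0.584], [-0.0, 0.297, -0.955, 0.373], [0.0, 0.0, 0.0, 1.0]]
```

View pics/scene0.png

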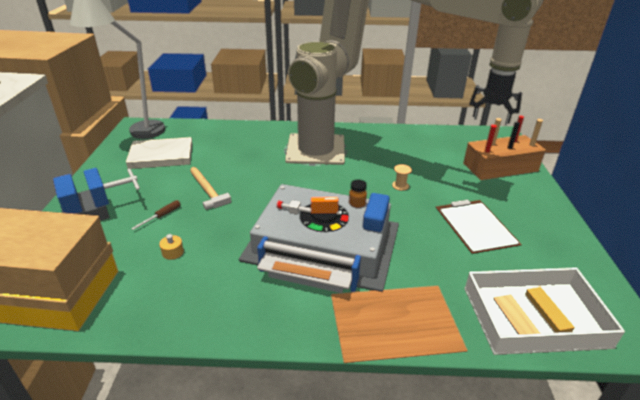

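View pics/top0.png

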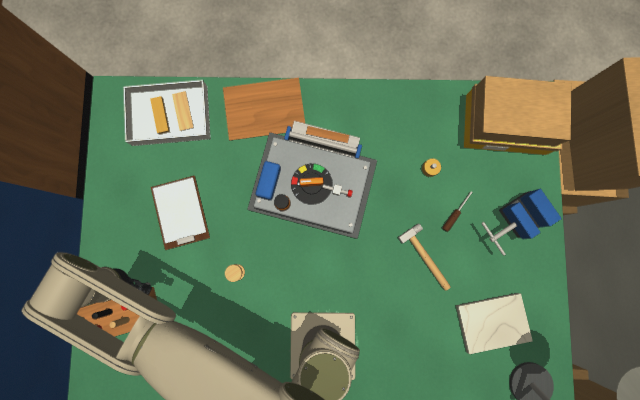

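View pics/wrist0.png

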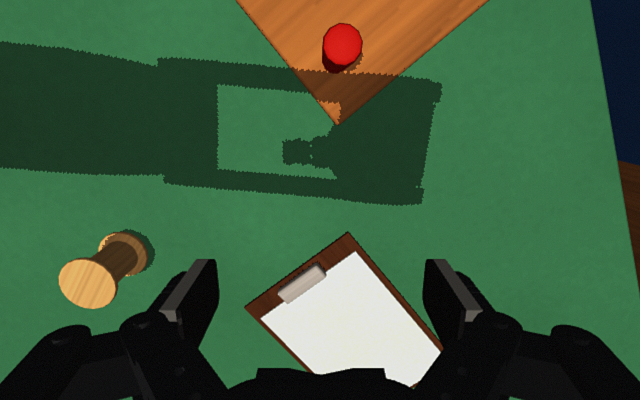

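Run:
```python
import cv2,numpy as np
c=np.load("top0.npz"); im=c["image"][:,:,::-1]
cr=im[115:245,240:385]; cv2.imwrite("pics/topcrop.png",cv2.resize(cr,None,fx=5,fy=4.5,interpolation=cv2.INTER_CUBIC)[:600])
c=np.load("scene0.npz"); im=c["image"][:,:,::-1]
cr=im[175:300,240:400]; cv2.imwrite("pics/scenecrop.png",cv2.resize(cr,None,fx=5,fy=4.5,interpolation=cv2.INTER_CUBIC)[:600])
```

```text
(no output)
```

View pics/topcrop.png

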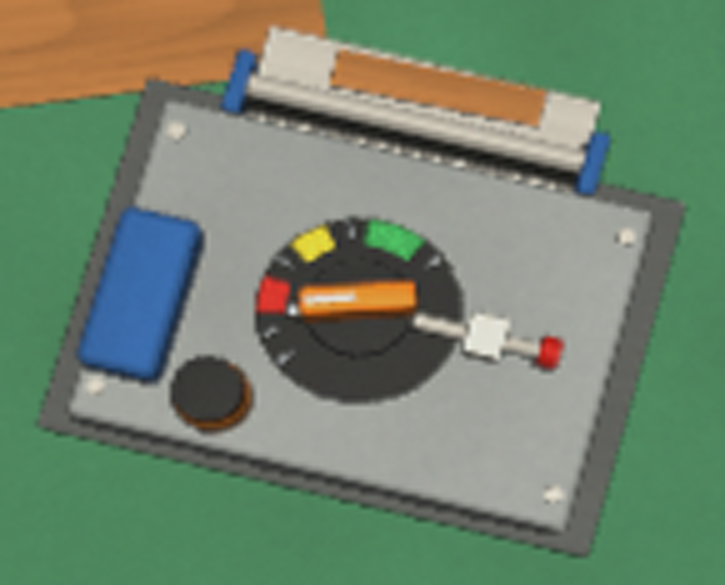

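View pics/scenecrop.png

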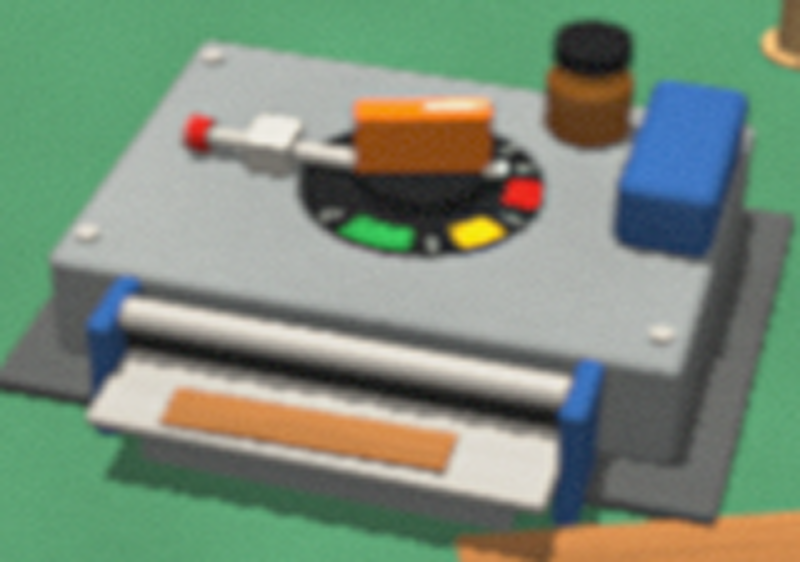

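```bash
cat > h.py <<'E'
import numpy as np,cv2
from workcell import env
def onplane(c,u,v,z):
    P=c["pose"]; d=P[:3,:3]@np.array([(u-c["cx"])/c["fx"],(v-c["cy"])/c["fy"],1.0]); o=P[:3,3]
    return o+d*(z-o[2])/d[2]
def proj(c,p):
    P=c["pose"]; q=P[:3,:3].T@(np.array(p)-P[:3,3]); return c["fx"]*q[0]/q[2]+c["cx"],c["fy"]*q[1]/q[2]+c["cy"]
def cl(c,depth=None):
    "cloud"
    D=c["depth"]; v,u=np.mgrid[:400,:640]
    X=np.stack([(u-c["cx"])/c["fx"]*D,(v-c["cy"])/c["fy"]*D,D],-1)
    return X@c["pose"][:3,:3].T+c["pose"][:3,3]
E
python3 - <<'E'
from h import *
c=dict(np.load("top0.npz"))
def t(x,y,z):
    return onplane(c,(x+.5)/5-.5+240,(y+.5)/4.5-.5+115,z)
ax=t(359,310,.09); print("axis",ax)
h=cv2.cvtColor(c["image"],cv2.COLOR_RGB2HSV)
roi=np.zeros((400,640),bool); roi[120:240,245:380]=1
X=cl(c)
def seg(lo,hi,box,z,s=120,vmin=90):
    m=(h[...,0]>=lo)&(h[...,0]<=hi)&(h[...,1]>s)&(h[...,2]>vmin)
    b=np.zeros_like(m); b[box[1]:box[3],box[0]:box[2]]=1; m&=b
    v,u=np.nonzero(m); p=onplane(c,u.mean(),v.mean(),z); print(m.sum(),u.mean(),v.mean(),p,"depthz",np.median(X[m][:,2])); return p
g=seg(50,80,(312,160,328,175),.09)
pn=seg(0,5,(344,185,356,200),.101); 
pn2=seg(172,180,(344,185,356,200),.101); 
o=seg(8,22,(295,170,328,182),.15)
for p in (g,pn): d=p-ax; print(np.hypot(d[0],d[1]),np.arctan2(d[1],d[0]))
for q in [(293,310)]:
    p=t(*q,.101);d=p-ax; print("ptr",p,np.hypot(d[0],d[1]),np.arctan2(d[1],d[0]))
a=t(300,298,.15);b=t(416,297,.15);print("bar",a,b,np.arctan2(*(a-b)[1::-1]))
E
```

```text
axis [0.54089633 0.04296484 0.09      ]
60 318.05 167.73333333333332 [0.59489576 0.0211395  0.09      ] depthz 0.09284509204337432
28 349.4642857142857 192.92857142857142 [ 0.50864639 -0.0840334   0.101     ] depthz 0.11096129064436311
0 nan nan [nan nan nan] depthz nan
85 312.9647058823529 179.0235294117647 [0.54614042 0.03709664 0.15      ] depthz 0.14845036553986857
0.05824331642131186 -0.38410223101978425
0.13102904950853841 -1.8194798115520958
ptr [0.53876566 0.08671261 0.101     ] 0.04379962483204986 1.6194614333742843
bar [0.53983442 0.0800366  0.15      ] [0.54125854 0.00537699 0.15      ] 1.5898688547929691<stdin>:12: RuntimeWarning: Mean of empty slice.
  ret = ret.dtype.type(ret / rcount)
  return _methods._mean(a, axis=axis, dtype=dtype,
```

```bash
python3 -m pendant '[[[-0.0322,-0.0235,-0.001,0,0,0,0],[-0.0322,-0.0235,-0.001,0,0,0,0],[-0.0322,-0.0235,-0.001,0,0,0,0],[-0.0322,-0.0235,-0.001,0,0,0,0],[-0.0322,-0.0235,-0.001,0,0,0,0],[-0.0322,-0.0235,-0.001,0,0,0,0],[-0.0322,-0.0235,-0.001,0,0,0,0],[-0.0322,-0.0235,-0.001,0,0,0,0],[-0.0322,-0.0235,-0.001,0,0,0,0],[-0.0322,-0.0235,-0.001,0,0,0,0],[-0.0322,-0.0235,-0.001,0,0,0,0],[-0.0322,-0.0235,-0.001,0,0,0,0]]]'
python3 -m pendant '[[[-0.0322,-0.0235,-0.001,0,0,0,0],[-0.0322,-0.0235,-0.001,0,0,0,0],[-0.0322,-0.0235,-0.001,0,0,0,0],[0,0,0,0,0,0.115,0],[0,0,0,0,0,0.115,0],[0,0,0,0,0,0.115,0],[0,0,0,0,0,0.115,0],[0,0,0,0,0,0.115,0],[0,0,0,0,0,0.115,0],[0,0,0,0,0,0.115,0],[0,0,0,0,0,0.115,0],[0,0,0,0,0,0.115,0]]]'
python3 -m pendant '[[[0,0,0,0,0,0.112,0],[0,0,0,0,0,0,0],[0,0,0,0,0,0,0]]]'
python3 - <<'E'
from h import *
c=env.read_camera("wrist"); cv2.imwrite("pics/w1.png",c["image"][:,:,::-1]); np.savez("w1.npz",**c)
s=env.read_state(); print(s["time_s"],s["ee_pos"],s["joint_pos"],s["ft_force"])
E
```

```text
time_s: 1.15
ee_pos: [0.4793, 0.1435, 0.2433]
orientation: [0.196, 0.981, 0.0, 0.0]
ft_force: [0.7, 0.7, 0.4]
grip_width: 0.0852
time_s: 2.15
ee_pos: [0.5407, 0.0432, 0.2459]
orientation: [0.657, 0.754, -0.0, -0.0]
ft_force: [-0.3, -0.3, -0.9]
grip_width: 0.0856
time_s: 2.4
ee_pos: [0.5408, 0.0432, 0.246]
orientation: [0.695, 0.719, -0.0, -0.0]
ft_force: [-1.0, 0.6, 0.5]
grip_width: 0.0857
2.45 [0.54085128 0.04324908 0.24607231] [-1.47019368e-02 -3.05655161e-02  1.62770513e+00 -1.18425642e-05
  1.54485996e+00 -4.87616064e-02] [-0.21993959 -0.26836706 -0.22437849]
```

View pics/w1.png

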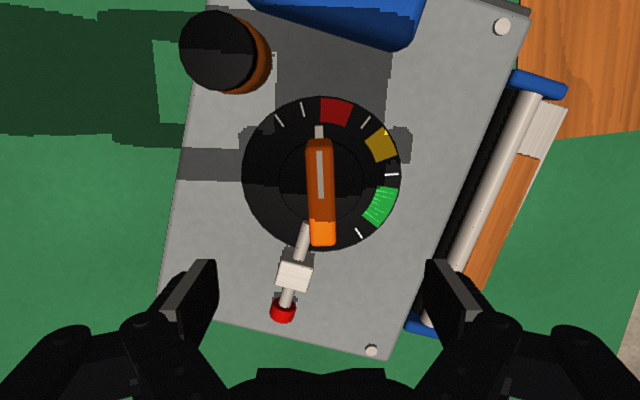

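```bash
python3 - <<'E'
from h import *
c=dict(np.load("w1.npz")); X=cl(c)
h=cv2.cvtColor(c["image"],cv2.COLOR_RGB2HSV)
for q in [(360,172),(450,200),(250,180),(320,190),(318,160),(318,240),(283,305),(295,270)]: print(q,X[q[1],q[0]].round(4))
zr=.0895
P=np.array([onplane(c,u,v,zr)[:2] for u,v in [(241.5,175),(402,178),(322,95.5),(344,250),(270,112),(376,115),(256,220),(385,226)]])
A=np.c_[2*P,np.ones(len(P))]; s=np.linalg.lstsq(A,(P**2).sum(1),rcond=None)[0]; r=np.sqrt(s[2]+s[0]**2+s[1]**2); print("ring",s[:2],r,np.hypot(*(P-s[:2]).T)-r)
ax=s[:2]
m=(h[...,0]>=50)&(h[...,0]<=75)&(h[...,1]>150)&(h[...,2]>120); b=np.zeros_like(m); b[180:235,355:402]=1; m&=b
v,u=np.nonzero(m); G=np.array([onplane(c,a,d,zr)[:2] for a,d in zip(u,v)])-ax; a=np.arctan2(G[:,1],G[:,0]); print("green",m.sum(),a.min(),a.max(),np.hypot(*G.T).min(),np.hypot(*G.T).max())
for n,q,z in [("ptr",(319,127),.101),("ptr2",(319,137),.101),("head",(283,311),.101),("stripe0",(319,152),.15),("stripe1",(320,198),.15),("barA",(319,139),.15),("barB",(322,222),.15)]:
    p=onplane(c,*q,z)[:2]; d=p-ax; print(n,p,np.hypot(*d),np.arctan2(d[1],d[0]))
E
python3 - <<'E'
import cv2
im=cv2.imread("pics/w1.png")[85:330,230:410]; cv2.imwrite("pics/w1c.png",cv2.resize(im,None,fx=2.4,fy=2.4,interpolation=cv2.INTER_CUBIC))
E
```

```text
(360, 172) [0.5723 0.055  0.106 ]
(450, 200) [0.657  0.0278 0.0877]
(250, 180) [0.4789 0.0414 0.0919]
(320, 190) [0.5395 0.0512 0.1499]
(318, 160) [0.5374 0.0731 0.1521]
(318, 240) [0.5393 0.0126 0.1494]
(283, 305) [ 0.5093 -0.0734  0.1066]
(295, 270) [ 0.5204 -0.0334  0.1126]
ring [0.5415414  0.04331513] 0.07107698999405943 [-6.11402522e-04 -1.08760792e-03 -2.42514189e-04 -1.73236155e-04
  9.97418082e-04  3.72314392e-06 -1.39912479e-04  1.22427635e-03]
green 789 -0.70876299614087 -0.08425769602566598 0.04840289942320406 0.06735567073003801
ptr [0.53738348 0.08986133] 0.04673154924047694 1.6598888307862487
ptr2 [0.53764376 0.08184605] 0.038727558108740116 1.6716095236559354
head [ 0.50876312 -0.08388047] 0.13135118877846083 -1.8230086211239125
stripe0 [0.53793892 0.07821794] 0.03508823212476407 1.6736467769694559
stripe1 [0.53971759 0.04533419] 0.0027208299510981648 2.3054283468353396
barA [0.53765184 0.0870583 ] 0.043915762888074104 1.6594812093959233
barB [0.54177637 0.02713232] 0.01618451364339565 -1.5562775367880892
```

View pics/w1c.png

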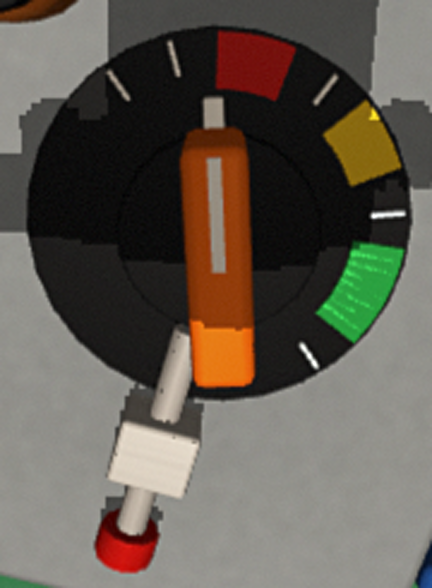

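```bash
python3 -m pendant '[[[0,0.0005,0.013,0,0,-0.025,0],[0,0,0.013,0,0,0,0],[0,0,0.013,0,0,0,0],[0,0,0.013,0,0,0,0],[0,0,0.013,0,0,0,0],[0,0,0.013,0,0,0,0],[0,0,0.013,0,0,0,0],[0,0,0.013,0,0,0,0],[0,0,0.013,0,0,0,0],[0,0,0.013,0,0,0,0],[0,0,0,0,0,0,0]]]' 60
python3 - <<'E'
from h import *
c=env.read_camera("wrist"); cv2.imwrite("pics/w2.png",c["image"][:,:,::-1])
E
```

```text
time_s: 3.37
ee_pos: [0.5394, 0.0433, 0.1126]
orientation: [0.687, 0.726, -0.002, -0.002]
ft_force: [-0.3, -0.2, -0.6]
grip_width: 0.085
```

View pics/w2.png

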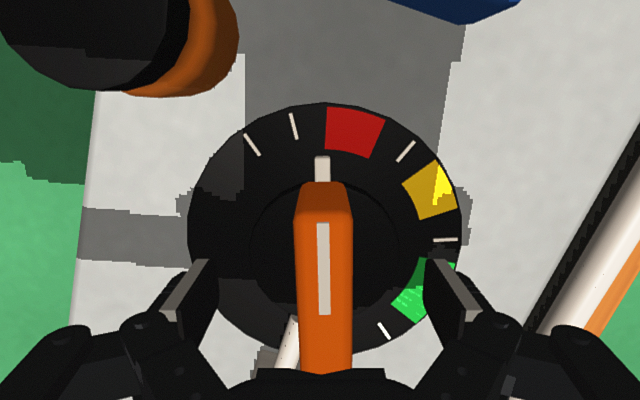

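```bash
python3 -m pendant '[[[0,0,0,0,0,0,255],[0,0,0,0,0,0,255],[0,0,0,0,0,0,255],[0,0,0,0,0,0,255],[0,0,0,0,0,0,255],[0,0,0,0,0,0,255],[0,0,0,0,0,0,255],[0,0,0,0,0,0,255]]]' 60
```

```text
time_s: 4.08
ee_pos: [0.5413, 0.0432, 0.1171]
orientation: [0.687, 0.726, -0.0, -0.0]
ft_force: [-4.4, -0.1, 6.5]
grip_width: 0.0194
```

```bash
python3 -m pendant '[[[0,0,0,0,0,0.06,255],[0,0,0,0,0,0.06,255],[0,0,0,0,0,0.06,255],[0,0,0,0,0,0.06,255],[0,0,0,0,0,0.1,255],[0,0,0,0,0,0.1,255],[0,0,0,0,0,0.1,255],[0,0,0,0,0,0.1,255],[0,0,0,0,0,0.1,255],[0,0,0,0,0,0.1,255],[0,0,0,0,0,0,255],[0,0,0,0,0,0,255]]]'
python3 - <<'E'
from h import *
for n in ["wrist","top"]:
  c=env.read_camera(n); cv2.imwrite(f"pics/{n}3.png",c["image"][:,:,::-1])
s=env.read_state(); print(s["joint_pos"],s["ft_torque"])
E
```

```text
time_s: 5.08
ee_pos: [0.5416, 0.043, 0.1171]
orientation: [0.924, 0.383, 0.0, 0.0]
ft_force: [-4.4, -1.6, 6.6]
grip_width: 0.019
[-1.48678557e-02  6.20859056e-02  1.77418301e+00 -3.83572956e-04
  1.30508372e+00  7.68853927e-01] [-0.25293411  0.54030837 -0.12162921]
```

View pics/wrist3.png

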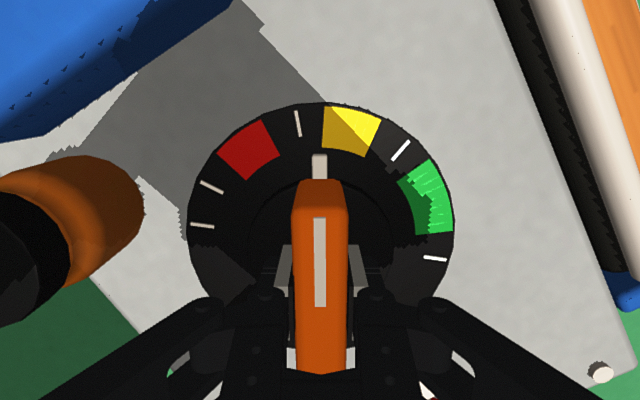

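```bash
python3 -m pendant '[[[0,0,0,0,0,0.1,255],[0,0,0,0,0,0.1,255],[0,0,0,0,0,0.1,255],[0,0,0,0,0,0.1,255],[0,0,0,0,0,0.1,255],[0,0,0,0,0,0.1,255],[0,0,0,0,0,0.1,255],[0,0,0,0,0,0.1,255],[0,0,0,0,0,0.1,255],[0,0,0,0,0,0.1,255],[0,0,0,0,0,0.03,255],[0,0,0,0,0,0,255]]]'
python3 -m pendant '[[[0,0,0,0,0,0,255],[0,0,0,0,0,0,255],[0,0,0,0,0,0,255]]]'
python3 - <<'E'
from h import *
c=env.read_camera("wrist"); cv2.imwrite("pics/w4.png",c["image"][:,:,::-1]); np.savez("w4.npz",**c)
s=env.read_state(); print(s["joint_pos"],s["ft_torque"])
ax=np.array([.5413,.0432])
h=cv2.cvtColor(c["image"],cv2.COLOR_RGB2HSV)
m=(h[...,0]>=50)&(h[...,0]<=75)&(h[...,1]>150)&(h[...,2]>60)
n,l,st,_=cv2.connectedComponentsWithStats(m.astype(np.uint8))
for i in range(1,n):
  if st[i,4]>300:
    v,u=np.nonzero(l==i); G=np.array([onplane(c,a,d,.0895)[:2] for a,d in zip(u,v)])-ax; a=np.arctan2(G[:,1],G[:,0]); r=np.hypot(*G.T); print(st[i],a.min(),a.max(),r.min(),r.max())
E
```

```text
time_s: 6.18
ee_pos: [0.5415, 0.0427, 0.1171]
orientation: [0.992, -0.122, 0.0, 0.0]
ft_force: [-3.0, -2.8, 5.1]
grip_width: 0.0194
time_s: 6.43
ee_pos: [0.5415, 0.0427, 0.1171]
orientation: [0.993, -0.121, 0.0, 0.0]
ft_force: [-3.1, -2.1, 5.9]
grip_width: 0.0192
[-1.51222581e-02  6.20235447e-02  1.77416741e+00 -1.01462260e-03
  1.30519990e+00  1.79882409e+00] [-0.57039713  0.676354   -0.10409441]
[ 299  106   85   52 3180] -0.7129685780094561 -0.051887210682895 0.04693643817845975 0.06681935897590505
```

View pics/w4.png

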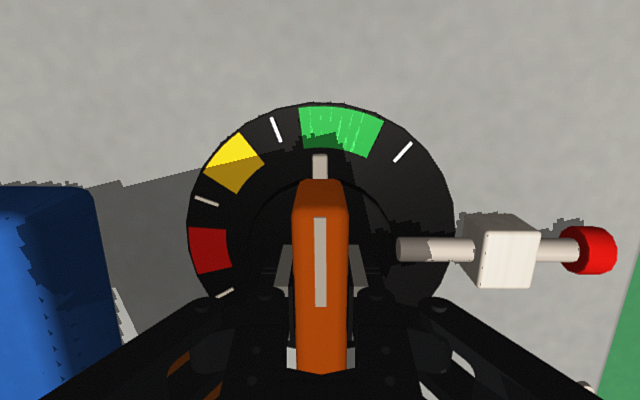

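```bash
python3 -m pendant '[[[0,0,-0.001,0,0,0,255],[0,0,-0.001,0,0,0,255],[0,0,-0.001,0,0,0,255],[0,0,-0.001,0,0,0,255],[0,0,0,0,0,0,255],[0,0,0,0,0,0,255]]]'
```

```text
time_s: 6.98
ee_pos: [0.5414, 0.0428, 0.12]
orientation: [0.993, -0.122, -0.0, 0.0]
ft_force: [1.2, -6.0, -5.0]
grip_width: 0.0192
```

```bash
python3 -m pendant '[[[0,0,-0.001,0,0,0,255],[0,0,-0.001,0,0,0,255],[0,0,-0.001,0,0,0,255],[0,0,0,0,0,0,255],[0,0,0,0,0,0,255]]]'
```

```text
time_s: 7.4
ee_pos: [0.5414, 0.0427, 0.1231]
orientation: [0.993, -0.122, -0.0, 0.0]
ft_force: [1.1, -5.2, -4.8]
grip_width: 0.0195
```

```bash
python3 -m pendant '[[[0,0,-0.002,0,0,0,255],[0,0,-0.002,0,0,0,255],[0,0,-0.002,0,0,0,255],[0,0,-0.001,0,0,0,255],[0,0,0,0,0,0,255],[0,0,0,0,0,0,255]]]'
python3 - <<'E'
from h import *
c=env.read_camera("wrist"); cv2.imwrite("pics/w5.png",c["image"][:,:,::-1])
c=env.read_camera("scene"); cv2.imwrite("pics/s5.png",cv2.resize(c["image"][175:300,240:400,::-1],None,fx=5,fy=4.5,interpolation=cv2.INTER_CUBIC))
E
```

```text
time_s: 7.9
ee_pos: [0.5414, 0.0428, 0.1302]
orientation: [0.993, -0.122, -0.0, 0.0]
ft_force: [1.1, -4.6, -2.2]
grip_width: 0.019
```

View pics/w5.png

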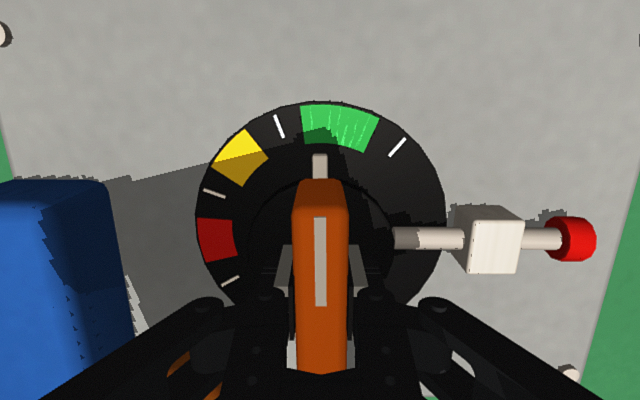

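View pics/s5.png

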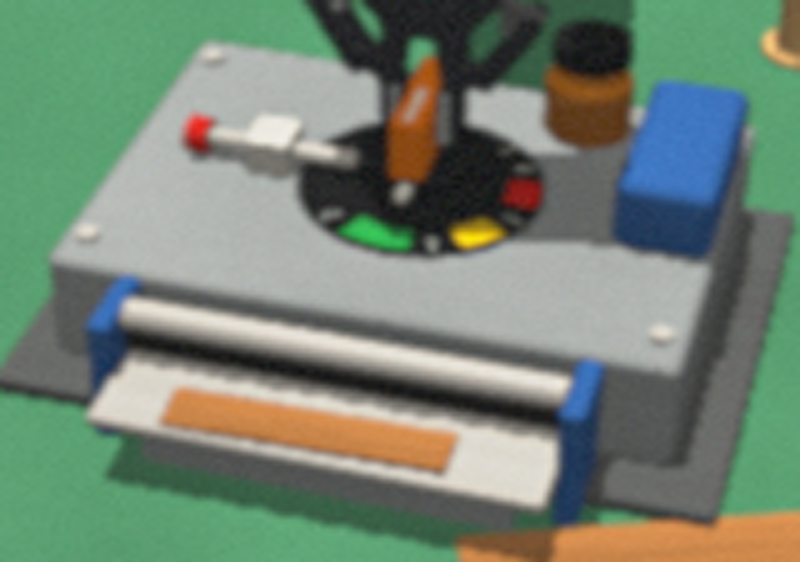

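```bash
python3 -m pendant '[[[0,0,-0.001,0,0,0,255],[0,0,-0.001,0,0,0,255],[0,0,-0.001,0,0,0,255],[0,0,-0.001,0,0,0,255],[0,0,0,0,0,0,255],[0,0,0,0,0,0,255]]]'
python3 -m pendant '[[[0,0,-0.001,0,0,0,255],[0,0,-0.001,0,0,0,255],[0,0,0,0,0,0,255],[0,0,0,0,0,0,255]]]'
```

```text
time_s: 8.5
ee_pos: [0.5413, 0.0427, 0.1333]
orientation: [0.993, -0.122, -0.0, 0.0]
ft_force: [3.9, -4.0, -10.1]
grip_width: 0.0192
time_s: 8.83
ee_pos: [0.541, 0.0429, 0.1335]
orientation: [0.993, -0.122, -0.001, 0.0]
ft_force: [11.2, -4.9, -22.8]
grip_width: 0.0192
```

```bash
python3 -m pendant '[[[0,0,0.001,0,0,0,255],[0,0,0.0007,0,0,0,255],[0,0,0,0,0,0,255],[0,0,0,0,0,0,0],[0,0,0,0,0,0,0],[0,0,0,0,0,0,0],[0,0,0,0,0,0,0],[0,0,0,0,0,0,0],[0,0,0,0,0,0,0],[0,0,0,0,0,0,0],[0,0,0,0,0,0,0]]]'
python3 -m pendant '[[[0,0,-0.015,0,0,0,0],[0,0,-0.02,0,0,0,0],[0,0,-0.03,0,0,0,0],[0,0,-0.03,0,0,0,0],[0,0,-0.015,0,0,0,0],[0,0,0,0,0,0,0],[0,0,0,0,0,0,0]]]'
python3 - <<'E'
from h import *
for n in ["wrist","scene","top"]:
  c=env.read_camera(n); cv2.imwrite(f"pics/{n}6.png",c["image"][:,:,::-1]); np.savez(f"{n}6.npz",**c)
E
```

```text
time_s: 9.75
ee_pos: [0.5415, 0.0433, 0.1347]
orientation: [0.993, -0.122, 0.0, -0.0]
ft_force: [-0.3, -0.4, 0.8]
grip_width: 0.0854
time_s: 10.33
ee_pos: [0.5422, 0.0432, 0.2458]
orientation: [0.993, -0.122, 0.001, -0.0]
ft_force: [0.6, 0.3, -1.0]
grip_width: 0.0853
```

View pics/wrist6.png

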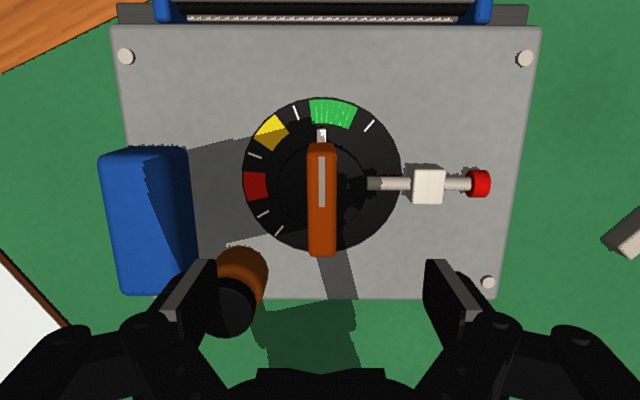

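Run:
```python
from h import *
c=dict(np.load("wrist6.npz")); X=cl(c)
ax=np.array([.5413,.0432])
for n,q,z in [("head",(479,184),.101),("headtopface out",(490,183),.106),("blockc",(429,182),.114),("pintip",(368,183),.101),("ptr",(321,130),.117)]:
    p=onplane(c,*q,z)[:2]; d=p-ax; print(n,p,np.hypot(*d),np.arctan2(d[1],d[0]))
for q in [(320,200),(320,165),(321,240),(482,184),(429,182),(515,200)]: print(q,X[q[1],q[0]].round(4))
c2=dict(np.load("top6.npz"));cv2.imwrite("pics/t6c.png",cv2.resize(c2["image"][115:245,240:385,::-1],None,fx=5,fy=4.5,interpolation=cv2.INTER_CUBIC))
u=np.array([np.cos(-1.822),np.sin(-1.822)]); 
s=env.read_state(); print(s["joint_pos"],s["ee_pos"])
for r in (.131+.007+.011+.022,): print("approach",ax+r*u)
```

```text
head [ 0.50711152 -0.08455172] 0.13224732480757243 -1.832285325618137
headtopface out [ 0.50764079 -0.091566  ] 0.13890578516485583 -1.815549507779795
blockc [ 0.52334485 -0.04067271] 0.08577306939617088 -1.781689371981864
pintip [0.53058349 0.00625905] 0.03846397619724999 -1.8531444331631748
ptr [0.58487101 0.03367034] 0.04460097776172855 -0.2153248125919374
(320, 200) [0.5461 0.044  0.1668]
(320, 165) [0.5688 0.0383 0.1661]
(321, 240) [0.5174 0.0504 0.1654]
(482, 184) [ 0.5112 -0.0821  0.1134]
(429, 182) [ 0.5229 -0.041   0.1127]
(515, 200) [ 0.4397 -0.1623 -0.001 ]
[-1.46959238e-02 -2.76167215e-02  1.63076366e+00  1.70186679e-05
  1.54123944e+00  1.80032755e+00] [0.540601   0.04326653 0.24279321]
approach [ 0.49879452 -0.12243298]
```

View pics/t6c.png

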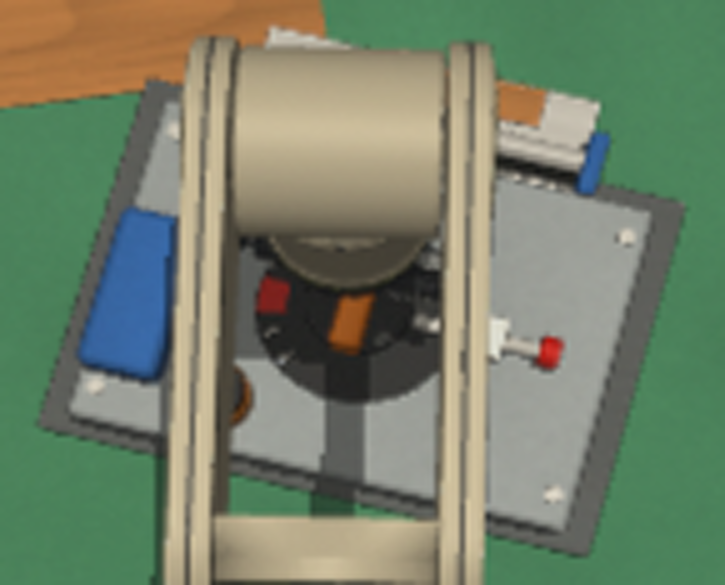

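```bash
python3 -m pendant '[[[0,0.034,0,0,0,0,255],[0,0.034,0,0,0,0,255],[0,0.034,0,0,0,0,255],[0,0.034,0,0,0,0,255],[-0.001,0.034,0,0,0,0,255],[0,0,0,0,0,-0.12,255],[0,0,0,0,0,-0.12,255],[0,0,0,0,0,-0.12,255],[0,0,0,0,0,-0.12,255],[0,0,0,0,0,-0.12,255],[0,0,0,0,0,-0.12,255],[0,0,0,0,0,-0.12,255]]]'
python3 -m pendant '[[[0,0,0,0,0,-0.12,255],[0,0,0,0,0,-0.12,255],[0,0,0,0,0,-0.12,255],[0,0,0,0,0,-0.12,255],[0,0,0,0,0,-0.12,255],[0,0,0,0,0,-0.12,255],[0,0,0,0,0,0,255],[0,0,0,0,0,0,255]]]'
python3 - <<'E'
from h import *
c=env.read_camera("wrist"); cv2.imwrite("pics/w7.png",c["image"][:,:,::-1]); np.savez("w7.npz",**c)
s=env.read_state(); p=s["ee_pos"]; j=s["joint_pos"]; psi=j[0]-j[5]; print(p,psi)
t=np.array([.49879,-.12243]); d=t-p[:2]; a=psi+np.pi/2; print("to approach tool x,y",d@[np.cos(a),np.sin(a)],d@[np.cos(psi),np.sin(psi)])
E
```

```text
time_s: 11.48
ee_pos: [0.4986, -0.1212, 0.2428]
orientation: [0.955, 0.296, -0.001, -0.001]
ft_force: [0.2, 0.4, -0.4]
grip_width: 0.0001
time_s: 12.15
ee_pos: [0.4988, -0.1213, 0.2433]
orientation: [0.792, 0.61, -0.001, -0.001]
ft_force: [0.4, 0.4, -0.6]
grip_width: -0.0001
[ 0.49895082 -0.12129373  0.24356719] -0.2593669024044651
to approach tool x,y -0.0011395087478108996 0.00013597768115489032
```

View pics/w7.png

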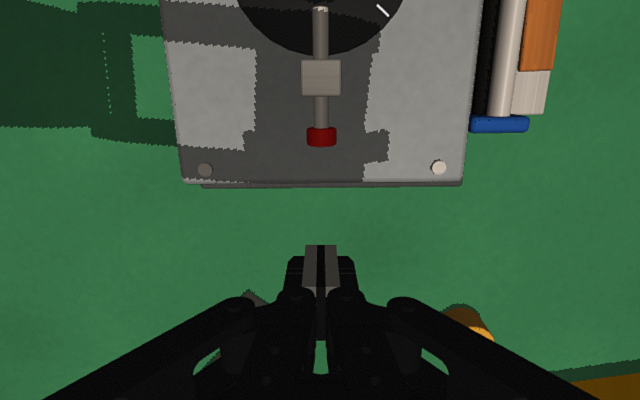

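```bash
python3 -m pendant '[[[0,0,0.014,0,0,0,255],[0,0,0.016,0,0,0,255],[0,0,0.016,0,0,0,255],[0,0,0.016,0,0,0,255],[0,0,0.016,0,0,0,255],[0,0,0.016,0,0,0,255],[0,0,0.016,0,0,0,255],[0,0,0.014,0,0,0,255],[0,0,0.01,0,0,0,255],[0,0,0.008,0,0,0,255],[0,0,0.003,0,0,0,255],[0,0,0,0,0,0,255]]]' 60
python3 -m pendant '[[[0.004,0,0,0,0,0,255],[0.004,0,0,0,0,0,255],[0.004,0,0,0,0,0,255],[0.002,0,0,0,0,0,255],[0,0,0,0,0,0,255],[0,0,0,0,0,0,255]]]'
python3 - <<'E'
from h import *
c=env.read_camera("wrist"); cv2.imwrite("pics/w8.png",c["image"][:,:,::-1]); np.savez("w8.npz",**c)
s=env.read_state(); print(s["ee_pos"],np.hypot(*(s["ee_pos"][:2]-[.5413,.0432])))
E
```

```text
time_s: 13.2
ee_pos: [0.499, -0.1213, 0.0989]
orientation: [0.792, 0.611, -0.0, -0.0]
ft_force: [-0.1, 0.8, -0.0]
grip_width: -0.0001
time_s: 13.7
ee_pos: [0.5031, -0.1077, 0.0999]
orientation: [0.791, 0.612, 0.0, 0.0]
ft_force: [-0.4, 0.7, 0.3]
grip_width: -0.0001
[ 0.50306622 -0.10783863  0.09978329] 0.15580272484224542
```

View pics/w8.png

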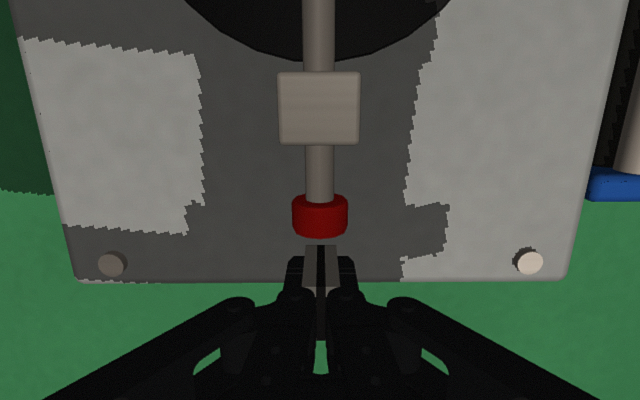

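```bash
python3 -m pendant '[[[0,0,0.003,0,0,0,255],[0.003,0,0,0,0,0,255],[0.003,0,0,0,0,0,255],[0.003,0,0,0,0,0,255],[0.002,0,0,0,0,0,255],[0,0,0,0,0,0,255],[0,0,0,0,0,0,255]]]'
python3 -m pendant '[[[0.003,0,0,0,0,0,255],[0.003,0,0,0,0,0,255],[0.003,0,0,0,0,0,255],[0.003,0,0,0,0,0,255],[0,0,0,0,0,0,255],[0,0,0,0,0,0,255]]]'
python3 - <<'E'
from h import *
c=env.read_camera("wrist"); cv2.imwrite("pics/w9.png",c["image"][:,:,::-1]); np.savez("w9.npz",**c)
s=env.read_state(); print(s["ee_pos"],np.hypot(*(s["ee_pos"][:2]-[.5413,.0432])))
E
```

```text
time_s: 14.33
ee_pos: [0.5057, -0.097, 0.0965]
orientation: [0.791, 0.612, -0.0, -0.0]
ft_force: [-0.1, -0.8, 0.5]
grip_width: -0.0004
time_s: 14.83
ee_pos: [0.5091, -0.0851, 0.0967]
orientation: [0.791, 0.612, 0.0, -0.0]
ft_force: [0.2, 0.2, 0.7]
grip_width: -0.0002
[ 0.50912234 -0.08522458  0.09679316] 0.13239439030831746
```

View pics/w9.png

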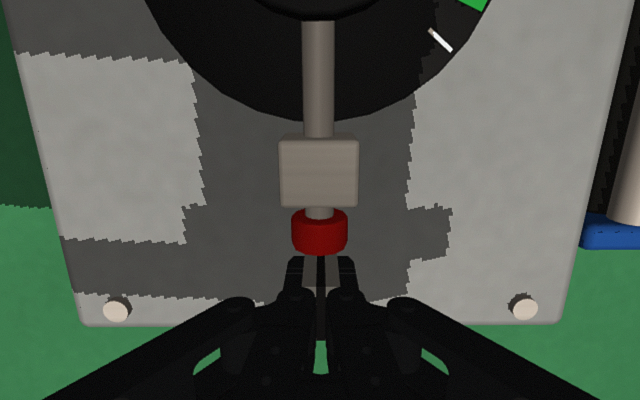

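```bash
python3 -m pendant '[[[0.002,0,0,0,0,0,255],[0.002,0,0,0,0,0,255],[0.002,0,0,0,0,0,255],[0.001,0,0,0,0,0,255],[0,0,0,0,0,0,255]]]'
python3 -m pendant '[[[0.001,0,0,0,0,0,255],[0.001,0,0,0,0,0,255],[0,0,0,0,0,0,255]]]'
python3 -m pendant '[[[0.001,0,0,0,0,0,255],[0,0,0,0,0,0,255]]]'
```

```text
time_s: 15.3
ee_pos: [0.5104, -0.0803, 0.0968]
orientation: [0.791, 0.611, -0.001, 0.001]
ft_force: [-2.4, -9.0, 2.3]
grip_width: 0.0
time_s: 15.55
ee_pos: [0.5105, -0.0802, 0.0969]
orientation: [0.792, 0.611, -0.002, 0.002]
ft_force: [-5.5, -18.3, 1.8]
grip_width: -0.0003
time_s: 15.72
ee_pos: [0.5105, -0.0802, 0.0968]
orientation: [0.792, 0.611, -0.003, 0.002]
ft_force: [-7.2, -22.4, 2.7]
grip_width: 0.0001
```

Run:
```python
from h import *
c=env.read_camera("wrist"); cv2.imwrite("pics/w10.png",c["image"][:,:,::-1]); np.savez("w10.npz",**c)
cv2.imwrite("pics/w10c.png",cv2.resize(c["image"][110:300,240:400,::-1],None,fx=3,fy=3))
```

```text
(no output)
```

View pics/w10c.png

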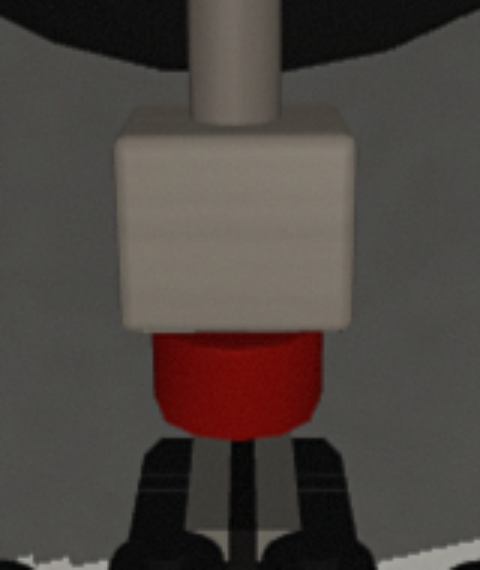

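```bash
python3 -m pendant '[[[-0.004,0,0,0,0,0,255],[-0.008,0,0,0,0,0,255],[-0.012,0,0,0,0,0,255],[-0.012,0,0,0,0,0,255],[0,0,-0.02,0,0,0,255],[0,0,-0.03,0,0,0,255],[0,0,-0.03,0,0,0,255],[0,0,-0.03,0,0,0,255],[0,0,-0.03,0,0,0,255],[0,0,-0.02,0,0,0,255],[0,0,0,0,0,0,255],[0,0,0,0,0,0,255]]]'
python3 - <<'E'
from h import *
for n in ["wrist","scene","top"]:
  c=env.read_camera(n); np.savez(f"{n}11.npz",**c); im=c["image"][:,:,::-1]
  if n!="wrist": 
    cv2.imwrite(f"pics/{n}11f.png",im)
    im=cv2.resize(im[175:300,240:400] if n=="scene" else im[115:245,240:385],None,fx=5,fy=4.5,interpolation=cv2.INTER_CUBIC)
  else:
    X=cl(c); h=cv2.cvtColor(c["image"],cv2.COLOR_RGB2HSV); m=((h[...,0]<6))&(h[...,1]>170)&(h[...,2]>70)
    m[:, :280]=0; m[:,360:]=0; v,u=np.nonzero(m)
    p=onplane(c,u.mean(),v.mean(),.106); print(m.sum(),p,np.hypot(*(p[:2]-[.5413,.0432])))
  cv2.imwrite(f"pics/{n}11.png",im)
E
```

```text
time_s: 16.77
ee_pos: [0.5029, -0.1117, 0.2583]
orientation: [0.791, 0.611, 0.001, 0.001]
ft_force: [0.2, -0.1, -0.3]
grip_width: 0.0001
417 [ 0.51363495 -0.06123788  0.106     ] 0.10803993102683022
```

View pics/wrist11.png

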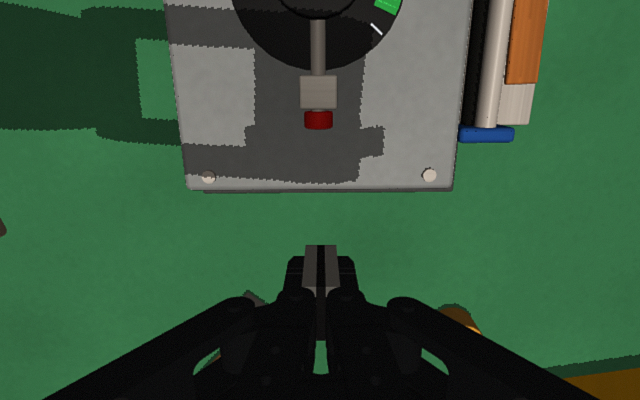

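View pics/scene11.png

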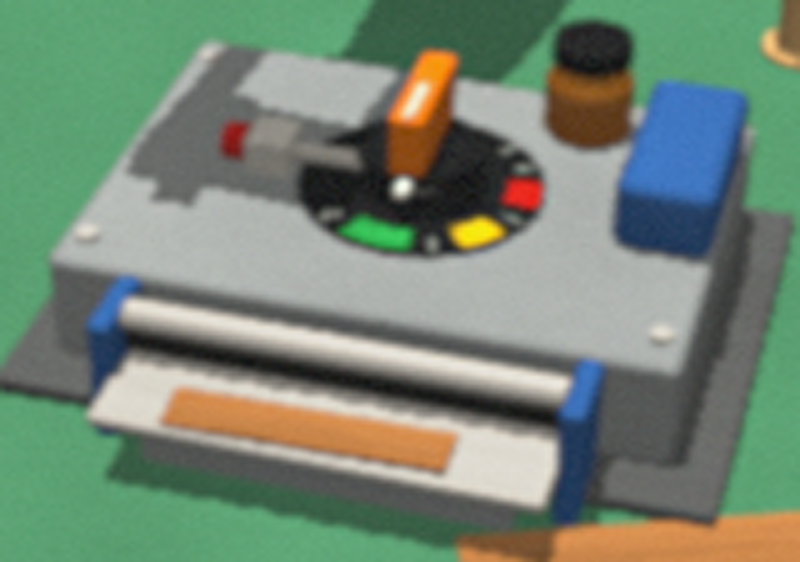

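View pics/top11f.png

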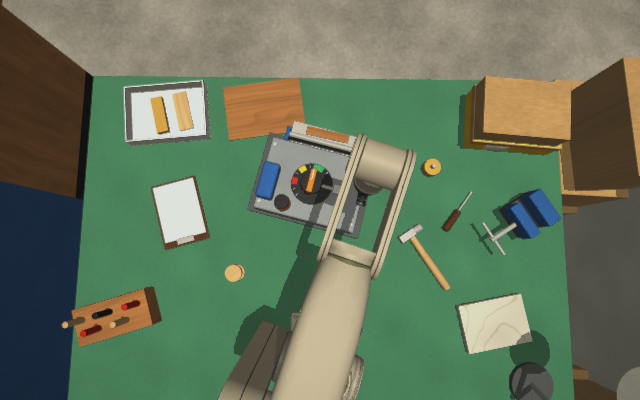

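Run:
```python
from h import *
c=dict(np.load("top11.npz")); X=cl(c); d=np.hypot(X[...,0]-.5413,X[...,1]-.0432); h=cv2.cvtColor(c["image"],cv2.COLOR_RGB2HSV)
m=(d<.045)&(h[...,0]>5)&(h[...,0]<22)&(h[...,1]>120); print(m.sum(),np.percentile(X[m][:,2],[50,90]))
Q=X[m&(X[...,2]>.155)][:,:2]; w,V=np.linalg.eigh(np.cov(Q.T)); print(np.arctan2(V[1,1],V[0,1]),Q.mean(0))
print(env.finish_job())
```

```text
160 [0.16460283 0.16911276]
2.897251572992574 [0.53707698 0.0433128 ]
the job is handed in; nothing more can be done
None
```

The splitter is set: the knob is locked out with its pointer in the green band, and the safety pin is pushed home. The job is handed in at about 17 s.

- **Knob turn:** I gripped the orange bar once and turned it about 1.87 rad clockwise. The pointer ended about 0.14 rad counter-clockwise of mid-band.
- **Notch and lock:** The first pull there felt about 5 N, not the hard stop expected at 2 mm, so it was on the notch. I pulled it to the hard stop, about 16 mm out, and let go.
- **Pin:** I pushed it in with the closed fingers until it stopped hard (about 23 N). I then backed off and lifted clear.

**Last checks:**
- **Pointer:** The bar lies at -0.24 rad. The green band measures about -0.70 to -0.08 rad.
- **Knob height:** The bar's top is at about 0.166 m, up from 0.150 m with the knob in, and it stayed there after release.
- **Pin:** The head's centre is about 0.108 m from the axis, against 0.131 m before, and it sits against its guide. That is about 23 mm of travel against 24 mm expected, within the camera's accuracy.
- **Bench and arm:** The jar, template, spool, clipboard, mallet, awl and weight look unmoved in the pictures. The robot is touching nothing.

No check failed. One measure was slightly off: at the pin's hard stop the tool was about 2 mm farther out than I had calculated. I put that down to calibration and the assumed finger thickness, since the picture shows the head at its guide.

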